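Index the sample-tube carousel to its next hole

TASK

Bring the next sample tube round to the reader: with a fingertip, press the carousel's spring plunger down and, keeping it pressed, turn the carousel anticlockwise (seen from above) by exactly one hole, then let go so that the plunger springs fully up in that hole. Grasp and lift nothing: leave the tubes standing in their sockets, do not disturb the bottle, plate and tip box alongside, and take the hand clear.

Things in the scene. Friction and masses are not known exactly. Their poses are not given: they have to be found in the camera images.
- indexer: fixed base of the indexing tube carousel: round black bed plate 320 mm across, carrying the index ring, the turning disc and a tube reader. Origin on the carousel's vertical axis at table height, z up. It stays put; its place and yaw (any angle) differ every time
- next_hole (a point): the hole to turn to: one of 8 slot-like holes (16 mm wide), 45 degrees apart on a circle of radius 139 mm, in the fixed aluminium index ring around the disc (outer diameter 316 mm, inner 258 mm, 8 mm thick). This point is the centre of the hole's mouth, in the ring's top face, 48 mm above the table
- reader (a point): top of the fixed black tube reader (32 x 50 mm, 95 mm tall) at the edge of the base, 185 mm from the axis, opposite to where the plunger starts
- plunger_dish (a point): the plunger's head: a flat black dish, 54 mm across, rim 4 mm high and 3 mm wide, on the disc 105 mm from the carousel's axis. This point is the centre of the dish floor, 80 mm above the table while the plunger is up. It turns with the carousel and sinks with the plunger; shut fingertips fit inside and carry the carousel round by friction or the rim, slipping up to 10 mm
- plunger (a joint): spring plunger, m: 0 = up (pin locked in a hole), 0.014 = fully pressed down; 4 N to start, 8 N at the bottom. Its pin (12 mm thick, round top, in line with the dish) stands 3 mm proud of the ring when up and is clear of the ring from 0.011 on. Let go between holes it stays down under the ring; within about 4 mm of a hole's centre it springs up and centres itself
- carousel (a joint): turn of the carousel disc (diameter 250 mm, top face 50 mm above the table) about its vertical axis, rad; 0 = the hole where it starts, growing anticlockwise seen from above; the holes are 0.785 apart. It turns with a light drag (about 0.5 N at the dish) once the pin is clear and has no spring
- tube0: loose capped sample tube, diameter 16 to 17 mm, 70 mm tall, standing in a socket (25 mm deep) of the carousel 62 mm from its axis: the next one to be read (starts 45 degrees short of the reader). Origin at the centre of its underside, 50 mm above the table
- tube1: loose capped sample tube, diameter 16 to 17 mm, 70 mm tall, standing in a socket (25 mm deep) of the carousel 62 mm from its axis: the one at the reader at the start. Origin at the centre of its underside, 50 mm above the table
- tube2: loose capped sample tube, diameter 16 to 17 mm, 70 mm tall, standing in a socket (25 mm deep) of the carousel 62 mm from its axis: the one already past the reader. Origin at the centre of its underside, 50 mm above the table
- reagent_bottle: loose amber bottle, diameter 60 mm, 105 mm tall, standing beside the carousel; bystander. Origin under its centre
- microplate: loose white well plate, 85 x 127 x 14 mm, lying beside the carousel; bystander. Origin under its centre
- tip_box: loose white box of blue pipette tips, 85 x 122 mm, 58 mm tall, standing beside the carousel; bystander. Origin under its centre

How it is judged:
By the outcome, as a careful person would: the job done as asked, in the order asked, and still so for the second after the job is handed in, with the robot touching nothing.
It also fails if it takes over 35 s, if anything falls off the work surface, if the arm or the gripper's body presses on something with over 40 N, if the wrist force passes 120 N, or if a joint passes its speed limit or range.

ROBOT

A 6-joint arm with a two-finger parallel gripper is mounted at the origin on the work surface. World frame = base frame: x ahead of the robot, y to its left, z up, the work surface at z = 0. Lengths are in m, angles in rad, forces in N, time in s.
With the tool pointing down it reaches from about 0.375 to 0.975 m from the base axis. Payload 3.8 kg.
Tool frame: the origin (TCP) lies midway between the tips of the shut fingers; the grasp point (between the pads) lies robot.tcp_to_grasp behind it (robot.tcp_to_grasp is the distance from the TCP to the grasp point, in m); z points along the fingers, y is the line along which they close (so a half turn about z gives the same grasp; the last joint's range is limited). The gripper opens to 88 mm and grips with 3 to 60 N. Pads are 18 mm wide; open, the fingers measure 123 mm over their backs; the gripper's body (75 mm by 187 mm) begins 45 mm behind the grasp point.
Start: joints at [1.115, 0.264, 1.604, -0, 1.274, -0.037], TCP at [0.274, 0.617, 0.239] pointing down, gripper open.
Joint ranges: [-2.63, 2.63], [-0.94, 2.18], [0.31, 2.57], [-1.31, 4.45], [0, 2.66], [-2.55, 2.55]. Speed limits (rad/s): [2.57, 2.57, 3.14, 3.14, 3.14, 3.14].

INTERFACE

Orientations are given as a unit quaternion [x, y, z, w].
In Python, from station import robot gives the robot as it stands.
- The arm moves only by the tool send_rows, never from a script. Its argument "deltas" is a list of rows, each a list of 7 numbers: the opening in per cent of the stroke, from 0 (shut) to 100 (fully open), then the shift along the tool's x, y, z in cm, then the turn, a rotation vector about the tool's x, y, z in rad. In form: [[jaw, dx, dy, dz, wx, wy, wz], ...]. A call has 1 to 20 rows; each row shifts and turns the commanded pose from where the row before left it, along the tool's axes as they then stand; what a row does not reach is not made up. A row lasts 1/12 s, in which the tool goes at most 41.7 mm and 7.16 degrees, less where a joint would pass 70% of its speed; a pose out of reach is approached as far as the arm can. A call is refused whole if a number of a shift passes 4.17 or a number of a turn 0.125, either way. A call with a gripper value outside its range is refused whole. The fingers move at their own pace and stop on an object; "grip_force" is the grip in N (left out, the last holds). Time passes only in rows, so rows that do not move let the fingers close. It gives the time, the measured TCP pose, the force, the opening and the grip force at its end, in the units of the state.
- robot.sense(): the state, without advancing time (a new reading comes with each control period).
- robot.grab_frame(name): name is "scene" or "top"; returns a dict with "color" (400x640x3 uint8, red, green, blue), "intrinsics" (3x3 intrinsics, pixels), "R" (3x3) and "t" (3): a world point X has camera coordinates R X + t. Camera axes: x right, y down, z forward; pixel columns grow to the right and rows downward; lengths in m; the calibration is good to about 2 mm. A picture is of the moment at which its call begins. There is no depth.
- robot.finish_job(): hands the job in; it is judged then, once.
Trained networks look in a picture, given as the dict that the camera call returned (one of the last four; its "shot" number tells which), for a name from the list of things; names that differ only in an ending like _2 or _b are one class to them, and where a whole thing is asked for, a point or a joint stands for the part that bears it (a point fixed in the world has none). Each returns a list of dicts, best first, with "confidence" (0 to 1); they miss things now and then, are a little off and sometimes report something else, mostly with a low value. They report only what shows in the picture. A call takes as long as a camera call.
- robot.outline_of(picture, target): "region" (400x640 bool, what is visible of it) and "point" ([column, row] in pixels, amid what is visible of it).
The state is a dict: "clock": time; "joints": joint angles; "joint_vel": joint speeds; "tau": joint torques, N m; "tool_pos": TCP position; "eef_rot": TCP orientation; "force": force on the tool from outside, world axes, zero at the start; "ft_torque": the same for the moment, N m; "width": finger opening in m; "grip_force": force on a finger pad.
Only numpy, scipy, OpenCV 4.12 (cv2) and the standard library are available. Lean on these libraries where they do the work, as an engineer would, in place of code of your own. Each camera call takes 0.05 s, during which the arm holds its last target. There are 200 camera calls.

## Working session

There is one attempt and no reset: what is moved stays moved. The work goes in short steps, Python scripts to look and compute and a tool call to move; the robot and the scene stay as the last step left them, time stands still between calls to the robot, and variables do not carry over. Pictures are saved under pics/ and viewed, at most 10 in all, crops included, and the job is handed in when it is done.

Besides the shell and the picture viewer there is one more tool, called in YAML: its name, and indented under it one key for each argument. send_rows: Moves the arm, as the interface text tells. Its arguments: {"type":"object","properties":{"deltas":{"type":"array","items":{"type":"array","items":{"type":"number"}}},"grip_force":{"type":"number"}},"required":["deltas"]}

```bash
mkdir -p pics
cat > h.py <<'E'
import numpy as np, cv2
from station import robot
def ray(f,p,z):
    K,R,t=[np.array(f[k],float) for k in("intrinsics","R","t")]
    d=R.T@np.linalg.inv(K)@np.array([p[0],p[1],1.]); c=-R.T@t
    return c+d*(z-c[2])/d[2]
def proj(f,X):
    K,R,t=[np.array(f[k],float) for k in("intrinsics","R","t")]
    q=K@(R@np.array(X,float)+t); return q[:2]/q[2]
def save(f,n): cv2.imwrite('pics/'+n,f["color"][:,:,::-1])
E
python3 - <<'E'
from h import *
s=robot.sense(); print({k:np.round(v,3) for k,v in s.items()}, robot.tcp_to_grasp)
Z=dict(plunger_dish=.08,reader=.095,tube0=.12,tube1=.12,tube2=.12,next_hole=.048,indexer=.03,reagent_bottle=.05,microplate=.014,tip_box=.058)
for c in("top","scene"):
    f=robot.grab_frame(c); save(f,c+'0.png')
    print(c,"cam",np.round(-np.array(f["R"]).T@f["t"],3))
    for n,z in Z.items():
        for o in robot.outline_of(f,n)[:3]:
            print(c,n,round(o["confidence"],2),np.round(o["point"],1),o["region"].sum(),np.round(ray(f,o["point"],z),3))
E
```

```text
{'clock': np.float64(0.0), 'joints': array([ 1.115,  0.265,  1.605,  0.   ,  1.274, -0.037]), 'joint_vel': array([ 0.001,  0.002, -0.   , -0.001, -0.002, -0.   ]), 'tau': array([ 0.0000e+00, -5.0209e+01, -3.5689e+01,  7.3000e-02,  2.9000e-02,
       -0.0000e+00]), 'tool_pos': array([0.274, 0.616, 0.237]), 'eef_rot': array([ 0.208,  0.978, -0.001, -0.   ]), 'force': array([ 0.236, -0.005, -0.369]), 'ft_torque': array([ 0.019, -0.055, -0.041]), 'grip_force': np.float64(0.0), 'width': np.float64(0.088)} 0.0187
top cam [ 0.447 -0.008  1.152]
top plunger_dish 0.7 [268.2 221. ] 343 [0.501 0.137 0.08 ]
top reader 0.87 [289.3 188.2] 10162 [0.589 0.08  0.095]
top tube0 0.6 [312.3 180.6] 37 [0.606 0.017 0.12 ]
top tube0 0.51 [299.2 166.5] 40 [0.643 0.052 0.12 ]
top tube0 0.48 [283.5 164.7] 27 [0.648 0.094 0.12 ]
top tube1 0.6 [312.3 180.6] 37 [0.606 0.017 0.12 ]
top tube1 0.51 [299.2 166.5] 40 [0.643 0.052 0.12 ]
top tube1 0.48 [283.5 164.7] 27 [0.648 0.094 0.12 ]
top tube2 0.6 [312.3 180.6] 37 [0.606 0.017 0.12 ]
top tube2 0.51 [299.2 166.5] 40 [0.643 0.052 0.12 ]
top tube2 0.48 [283.5 164.7]
[... 342 characters left out ...]
0.828  1.011]
scene reader 0.6 [344.2 213.8] 7810 [0.646 0.    0.095]
scene tube0 0.59 [332.  198.7] 79 [0.601 0.01  0.12 ]
scene tube0 0.51 [362.2 191.5] 76 [0.655 0.079 0.12 ]
scene tube1 0.59 [332.  198.7] 79 [0.601 0.01  0.12 ]
scene tube1 0.51 [362.2 191.5] 76 [0.655 0.079 0.12 ]
scene tube2 0.59 [332.  198.7] 79 [0.601 0.01  0.12 ]
scene tube2 0.51 [362.2 191.5] 76 [0.655 0.079 0.12 ]
scene next_hole 0.86 [342.  214.1] 7805 [0.616 0.038 0.048]
scene indexer 0.89 [344.4 208.8] 7896 [0.601 0.077 0.03 ]
scene reagent_bottle 0.66 [364.2 136.6] 477 [0.482 0.396 0.05 ]
scene microplate 0.63 [151.7 288.3] 1468 [ 0.338 -0.418  0.014]
scene tip_box 0.69 [224.  326.1] 2395 [ 0.591 -0.421  0.058]
```

Run:
```python
import cv2
a=cv2.imread('pics/top0.png')[110:270,200:400]; cv2.imwrite('pics/top0c.png',cv2.resize(a,None,fx=3.7,fy=3.7,interpolation=cv2.INTER_CUBIC))
a=cv2.imread('pics/scene0.png')[120:300,230:450]; cv2.imwrite('pics/scene0c.png',cv2.resize(a,None,fx=3.3,fy=3.3,interpolation=cv2.INTER_CUBIC))
```

```text
(no output)
```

View pics/top0c.png

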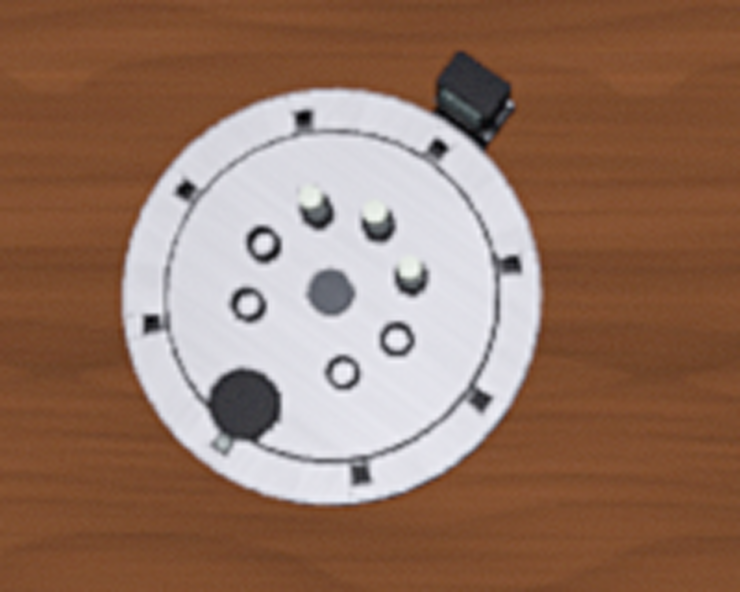

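View pics/scene0c.png

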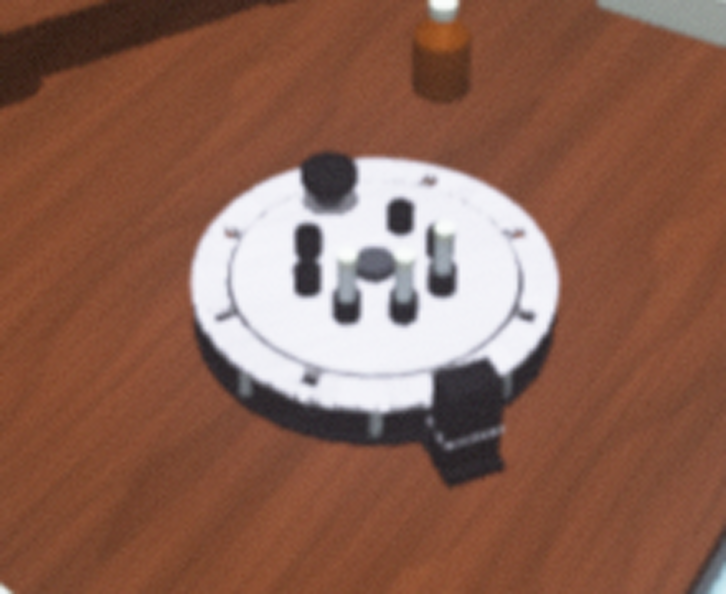

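The top crop shows the dish at about (245,403) and its occupied hole at (222,442). The next hole anticlockwise is at (360,473), and the reader is at the upper right (470,90). The scene view agrees, and nothing stands near the dish. Next I'll fit the axis and yaw from the ring and holes.

```bash
cat > fit.py <<'E'
from h import *
from scipy.optimize import least_squares
def holes(f):
    g=cv2.cvtColor(f["color"],cv2.COLOR_RGB2GRAY).astype(float)
    P=[]
    for x,y in [(304,118),(186,190),(152,323),(360,473),(481,400),(511,265),(437,149)]:
        u,v=x/3.7+199.6,y/3.7+109.6
        for _ in range(3):
            c,r=int(round(u)),int(round(v)); w=g[r-4:r+5,c-4:c+5]; w=np.clip(np.percentile(w,70)-25-w,0,None)
            yy,xx=np.mgrid[r-4:r+5,c-4:c+5]; u,v=(w*xx).sum()/w.sum(),(w*yy).sum()/w.sum()
        P.append(ray(f,(u,v),.048)[:2])
    return np.array(P)
if __name__=="__main__":
    f=robot.grab_frame("top"); P=holes(f)
    def res(q):
        a=np.arctan2(P[:,1]-q[1],P[:,0]-q[0])-q[2]; k=np.round(a/(np.pi/4))*np.pi/4
        return np.r_[P[:,0]-q[0]-q[3]*np.cos(k+q[2]),P[:,1]-q[1]-q[3]*np.sin(k+q[2])]
    s=least_squares(res,[.59,.085,2.6,.139]); print(np.round(s.x,4),np.round(s.fun*1e3,1))
    hsv=cv2.cvtColor(f["color"],cv2.COLOR_RGB2HSV); m=((hsv[...,1]<60)&(hsv[...,2]>130)).astype(np.uint8)
    m[:, :200]=0; m[:,400:]=0; m[:110]=0; m[270:]=0
    c=max(cv2.findContours(m,cv2.RETR_EXTERNAL,cv2.CHAIN_APPROX_NONE)[0],key=cv2.contourArea)[:,0]
    W=np.array([ray(f,p,.048)[:2] for p in c])
    r=least_squares(lambda q:np.hypot(W[:,0]-q[0],W[:,1]-q[1])-q[2],[.59,.085,.158],loss='soft_l1',f_scale=.002); print("ring",np.round(r.x,4))
    g=cv2.cvtColor(f["color"],cv2.COLOR_RGB2GRAY)
    m=np.zeros_like(g); m[205:232,252:280]=(g[205:232,252:280]<80)
    M=cv2.connectedComponentsWithStats(m); i=1+np.argmax(M[2][1:,4]); d=ray(f,M[3][i],.082); print("dish",d,M[2][i],np.hypot(*(d[:2]-s.x[:2])),np.arctan2(*(d[:2]-s.x[:2])[::-1]))
    th=s.x[2]; print("hole angles",np.round((th+np.arange(8)*np.pi/4+np.pi)%(2*np.pi)-np.pi,3))
E
python3 fit.py
```

```text
[0.5927 0.0839 2.5269 0.1361] [-0.2  0.  -0.1  0.3 -0.1 -0.1  0.2 -0.1  0.3  0.  -0.1 -0.1  0.5 -0.5]
ring [0.5928 0.084  0.1584]
dish [0.50637837 0.14390331 0.082     ] [256 210  19  19 270] 0.10515898859705847 2.5340217278757997
hole angles [ 2.527 -2.971 -2.186 -1.4   -0.615  0.171  0.956  1.741]
```

Axis at (0.593, 0.084), confirmed by both the ring fit and the hole fit. The dish is at (0.507, 0.144), with radius 105 mm as specified. I'll go above the dish with the fingers shut and tool y set along the tangent.

send_rows:
  deltas:
    - [0, -2.53, -2.11, 0, 0, 0, 0]
    - [0, -2.53, -2.11, 0, 0, 0, 0]
    - [0, -2.53, -2.11, 0, 0, 0, 0]
    - [0, -2.53, -2.11, 0, 0, 0, 0]
    - [0, -2.53, -2.11, 0, 0, 0, 0]
    - [0, -2.53, -2.11, 0, 0, 0, 0]
    - [0, -2.53, -2.11, 0, 0, 0, 0]
    - [0, -2.53, -2.11, 0, 0, 0, 0]
    - [0, -2.53, -2.11, 0, 0, 0, 0]
    - [0, -2.53, -2.11, 0, 0, 0, 0]
    - [0, -2.53, -2.11, 0, 0, 0, 0]
    - [0, -2.53, -2.11, 0, 0, 0, 0]
    - [0, -2.53, -2.11, 0, 0, 0, 0]
    - [0, -2.53, -2.11, 0, 0, 0, 0]
    - [0, -2.53, -2.11, 0, 0, 0, 0]
    - [0, -2.53, -2.11, 0, 0, 0, 0]
    - [0, 0, 0, 0, 0, 0, 0.065]
    - [0, 0, 0, 0, 0, 0, 0.065]
    - [0, 0, 0, 0, 0, 0, 0.065]
    - [0, 0, 0, 0, 0, 0, 0]
  grip_force: 10

```text
clock: 2.82
tool_pos: [0.5072, 0.1432, 0.2388]
eef_rot: [0.303, 0.953, 0.0, 0.0]
force: [0.4, 0.0, -0.5]
width: 0.0005
grip_force: 0.0
```

```bash
cat > st.py <<'E'
from h import *
from scipy.spatial.transform import Rotation as Ro
A=np.array([.5927,.0839]); s=robot.sense(); p=np.array(s["tool_pos"]); R=Ro.from_quat(s["eef_rot"]).as_matrix()
d=p[:2]-A
print("t",s["clock"],"tcp",np.round(p,4),"F",np.round(s["force"],1),"w",np.round(s["width"],4),"r %.4f ang %.4f"%(np.hypot(*d),np.arctan2(d[1],d[0])%(2*np.pi)),"xang",np.arctan2(R[1,0],R[0,0])%(2*np.pi),"zax",R[:,2].round(3))
for a in (2.527,3.312):
    T=np.r_[A+.105*np.array([np.cos(a),np.sin(a)]),.1]; print("to",a,"tool cm",np.round(R.T@(T-p)*100,2))
E
python3 st.py
```

```text
t 2.8167 tcp [0.5072 0.1432 0.2388] F [ 0.4  0.  -0.5] w 0.0005 r 0.1041 ang 2.5352 xang 2.5252483277215716 zax [ 0.  0. -1.]
to 2.527 tool cm [ 0.1   0.08 13.88]
to 3.312 tool cm [-2.99 -7.33 13.88]
```

send_rows:
  deltas:
    - [0, 0.1, 0.08, 2, 0, 0, 0]
    - [0, 0, 0, 2, 0, 0, 0]
    - [0, 0, 0, 2, 0, 0, 0]
    - [0, 0, 0, 2, 0, 0, 0]
    - [0, 0, 0, 2, 0, 0, 0]
    - [0, 0, 0, 1.5, 0, 0, 0]
    - [0, 0, 0, 1.5, 0, 0, 0]
    - [0, 0, 0, 1, 0, 0, 0]
    - [0, 0, 0, 0.5, 0, 0, 0]
    - [0, 0, 0, 0, 0, 0, 0]
    - [0, 0, 0, 0, 0, 0, 0]

```text
clock: 3.73
tool_pos: [0.507, 0.145, 0.0941]
eef_rot: [0.302, 0.953, 0.0, 0.0]
force: [0.0, -0.0, -0.5]
width: 0.0004
grip_force: 0.0
```

```bash
python3 st.py
python3 - <<'E'
from h import *
f=robot.grab_frame("scene"); c=f["color"][120:300,230:450,::-1]
cv2.imwrite('pics/s1.png',cv2.resize(c,None,fx=3.3,fy=3.3,interpolation=cv2.INTER_CUBIC))
E
```

```text
t 3.7333 tcp [0.507  0.145  0.0941] F [ 0.  -0.  -0.5] w 0.0004 r 0.1053 ang 2.5226 xang 2.5284375532364303 zax [ 0.  0. -1.]
to 2.527 tool cm [-0.03 -0.05 -0.59]
to 3.312 tool cm [-3.09 -7.47 -0.59]
```

View pics/s1.png

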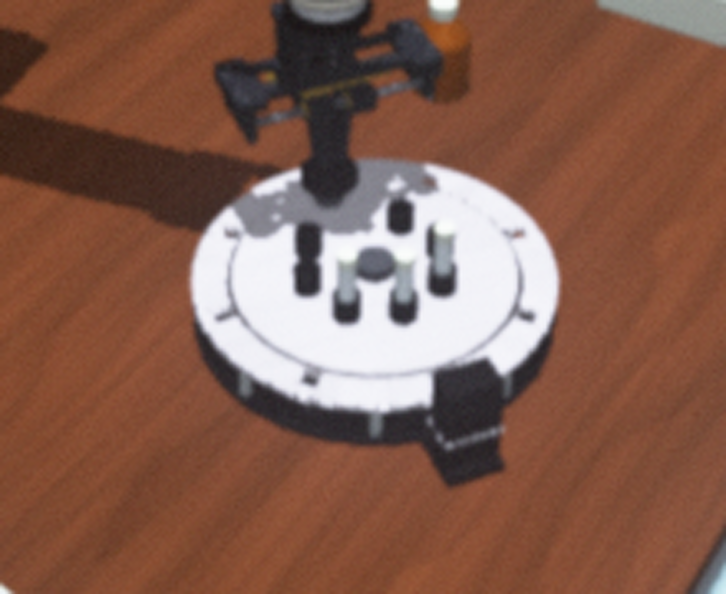

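The shut fingers stand centred over the dish (328,185), clear of the tubes. I'll press down gently.

send_rows:
  deltas:
    - [0, 0, 0, 0.4, 0, 0, 0]
    - [0, 0, 0, 0.4, 0, 0, 0]
    - [0, 0, 0, 0.4, 0, 0, 0]
    - [0, 0, 0, 0.3, 0, 0, 0]
    - [0, 0, 0, 0.3, 0, 0, 0]
    - [0, 0, 0, 0.3, 0, 0, 0]
    - [0, 0, 0, 0.3, 0, 0, 0]
    - [0, 0, 0, 0.2, 0, 0, 0]
    - [0, 0, 0, 0.1, 0, 0, 0]
    - [0, 0, 0, 0, 0, 0, 0]
    - [0, 0, 0, 0, 0, 0, 0]

```text
clock: 4.7
tool_pos: [0.5072, 0.1452, 0.0675]
eef_rot: [0.302, 0.953, 0.0, 0.0]
force: [-2.5, 0.7, 7.1]
width: 0.0004
grip_force: 3.7
```

send_rows:
  deltas:
    - [0, 0, 0, 0.1, 0, 0, 0]
    - [0, 0, 0, 0.1, 0, 0, 0]
    - [0, 0, 0, 0, 0, 0, 0]
    - [0, 0, 0, 0, 0, 0, 0]

```text
clock: 5.03
tool_pos: [0.5076, 0.1457, 0.0663]
eef_rot: [0.302, 0.953, 0.001, 0.001]
force: [-3.3, 1.8, 10.8]
width: 0.0007
grip_force: 5.5
```

send_rows:
  deltas:
    - [0, 0, 0, 0.05, 0, 0, 0]
    - [0, -0.01, -0.458, 0, 0, 0, -0.0436]
    - [0, -0.01, -0.458, 0, 0, 0, -0.0436]
    - [0, -0.01, -0.458, 0, 0, 0, -0.0436]
    - [0, -0.01, -0.458, 0, 0, 0, -0.0436]
    - [0, -0.01, -0.458, 0, 0, 0, -0.0436]
    - [0, -0.01, -0.458, 0, 0, 0, -0.0436]
    - [0, 0, 0, 0, 0, 0, 0]

```text
clock: 5.7
tool_pos: [0.4943, 0.121, 0.0663]
eef_rot: [0.175, 0.985, 0.001, 0.0]
force: [-5.3, 1.9, 16.4]
width: 0.0007
grip_force: 7.8
```

```bash
python3 st.py
cat > car.py <<'E'
from h import *
import sys
from scipy.optimize import minimize_scalar
A=np.array([.5927,.0839])
f=robot.grab_frame("top"); hsv=cv2.cvtColor(f["color"],cv2.COLOR_RGB2HSV)
save(f,sys.argv[1])
# tubes from the detector, tops at z .12
for o in robot.outline_of(f,"tube0")[:4]:
    d=ray(f,o["point"],.12)[:2]-A; print(round(o["confidence"],2),"r %.4f ang %.4f"%(np.hypot(*d),np.arctan2(d[1],d[0])))
# socket pattern: mean grey along the circle, compared with the starting picture
def prof(img):
    g=cv2.GaussianBlur(cv2.cvtColor(img,cv2.COLOR_RGB2GRAY),(0,0),.6).astype(np.float32); a=np.arange(0,2*np.pi,.005); out=[]
    for r in np.arange(.050,.075,.002):
        uv=np.array([proj(f,(A[0]+r*np.cos(t),A[1]+r*np.sin(t),.075)) for t in a],np.float32)
        out.append(cv2.remap(g,uv[None,:,0],uv[None,:,1],cv2.INTER_LINEAR)[0])
    return np.array(out)
a=np.arange(0,2*np.pi,.005)
p0=prof(cv2.imread('pics/top0.png')[:,:,::-1].copy()); p1=prof(f["color"])
m=(np.abs((a-.9+np.pi)%(2*np.pi)-np.pi)<1.9)
def cost(d): 
    q=np.array([np.interp(a-d,a,x,period=2*np.pi) for x in p0]); return np.abs(q-p1)[:,m].mean()
ds=np.arange(-.1,1.0,.005); c=np.array([cost(d) for d in ds]); i=c.argmin(); print("turn est",round(ds[i],3),"cost",c[i].round(1),"median",np.median(c).round(1))
E
python3 car.py t1.png
```

```text
t 5.7 tcp [0.4943 0.121  0.0663] F [-5.3  1.9 16.4] w 0.0007 r 0.1052 ang 2.7810 xang 2.7907582077075093 zax [ 0.001  0.001 -1.   ]
to 2.527 tool cm [-0.38  2.64 -3.36]
to 3.312 tool cm [-1.41 -5.33 -3.38]
0.59 r 0.0540 ang -0.4403
0.58 r 0.0606 ang 0.4292
0.49 r 0.0648 ang -1.1931
turn est 0.255 cost 30.7 median 65.6
```

The disc follows the finger: about 0.255 rad measured, against 0.267 for the tip. I'll continue the arc.

send_rows:
  deltas:
    - [0, -0.01, -0.458, 0, 0, 0, -0.0436]
    - [0, -0.01, -0.458, 0, 0, 0, -0.0436]
    - [0, -0.01, -0.458, 0, 0, 0, -0.0436]
    - [0, -0.01, -0.458, 0, 0, 0, -0.0436]
    - [0, -0.01, -0.458, 0, 0, 0, -0.0436]
    - [0, -0.01, -0.458, 0, 0, 0, -0.0436]
    - [0, -0.01, -0.458, 0, 0, 0, -0.0436]
    - [0, -0.01, -0.458, 0, 0, 0, -0.0436]
    - [0, -0.01, -0.458, 0, 0, 0, -0.0436]
    - [0, -0.01, -0.458, 0, 0, 0, -0.0436]
    - [0, -0.01, -0.458, 0, 0, 0, -0.0436]
    - [0, -0.01, -0.458, 0, 0, 0, -0.0436]
    - [0, 0, 0, 0, 0, 0, 0]
    - [0, 0, 0, 0, 0, 0, 0]

```text
clock: 6.97
tool_pos: [0.4883, 0.066, 0.0663]
eef_rot: [-0.085, 0.996, -0.0, -0.001]
force: [-9.7, -1.6, 21.3]
width: 0.0004
grip_force: 10.6
```

```bash
python3 st.py; python3 car.py t2.png
python3 - <<'E'
import cv2
a=cv2.imread('pics/t2.png')[110:270,200:400]; cv2.imwrite('pics/t2c.png',cv2.resize(a,None,fx=3.7,fy=3.7,interpolation=cv2.INTER_CUBIC))
E
```

```text
t 6.9667 tcp [0.4883 0.066  0.0663] F [-9.7 -1.6 21.3] w 0.0004 r 0.1059 ang 3.3111 xang 3.3126947937586193 zax [-0.002 -0.001 -1.   ]
to 2.527 tool cm [-3.16  7.41 -3.38]
to 3.312 tool cm [-0.08 -0.01 -3.37]
0.39 r 0.0588 ang 0.1784
turn est 0.79 cost 29.6 median 58.6
```

View pics/t2c.png

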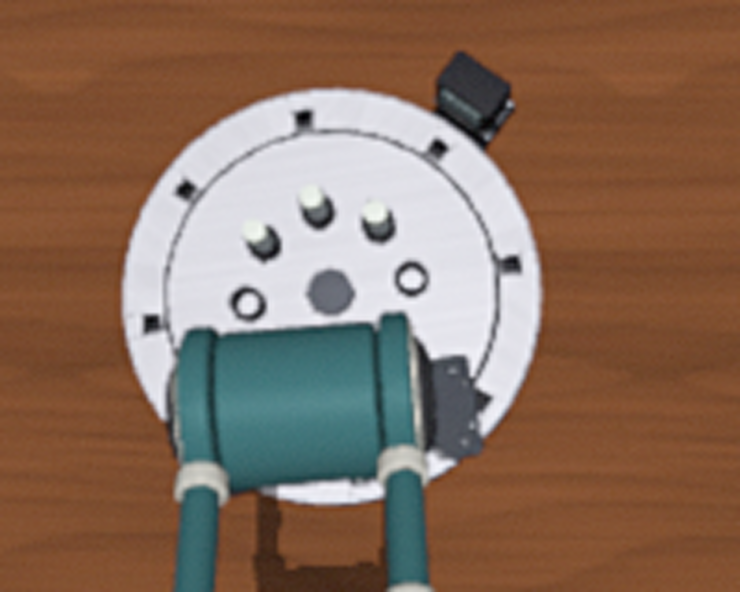

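Tubes and sockets have moved on exactly one place: tube0 is at (377,218), in front of the reader, and the estimated turn is 0.79. I'll let the plunger up slowly, straight upward.

send_rows:
  deltas:
    - [0, 0, 0, -0.1, 0, 0, 0]
    - [0, 0, 0, -0.1, 0, 0, 0]
    - [0, 0, 0, -0.2, 0, 0, 0]
    - [0, 0, 0, -0.2, 0, 0, 0]
    - [0, 0, 0, -0.2, 0, 0, 0]
    - [0, 0, 0, -0.2, 0, 0, 0]
    - [0, 0, 0, 0, 0, 0, 0]
    - [0, 0, 0, 0, 0, 0, 0]

```text
clock: 7.73
tool_pos: [0.4883, 0.0662, 0.0743]
eef_rot: [-0.085, 0.996, -0.0, -0.001]
force: [-3.4, -1.4, 5.7]
width: 0.0004
grip_force: 2.7
```

The plunger is following the finger up, with the pin already in the hole (about 6 N at 6 mm of press). I'll keep lifting and clear the hand.

send_rows:
  deltas:
    - [0, 0, 0, -0.2, 0, 0, 0]
    - [0, 0, 0, -0.2, 0, 0, 0]
    - [0, 0, 0, -0.2, 0, 0, 0]
    - [0, 0, 0, -0.2, 0, 0, 0]
    - [0, 0, 0, -0.3, 0, 0, 0]
    - [0, 0, 0, -0.5, 0, 0, 0]
    - [0, 0, 0, -1, 0, 0, 0]
    - [0, 0, 0, -2, 0, 0, 0]
    - [0, 0, 0, -2.5, 0, 0, 0]
    - [0, 0, 0, -3, 0, 0, 0]
    - [0, 0, 0, -3, 0, 0, 0]
    - [0, 0, 0, -3, 0, 0, 0]
    - [0, 0, 0, -2, 0, 0, 0]
    - [0, 0, 0, 0, 0, 0, 0]

```text
clock: 8.9
tool_pos: [0.4923, 0.0668, 0.2619]
eef_rot: [-0.085, 0.996, 0.0, 0.006]
force: [0.9, -0.3, 1.0]
width: 0.0006
grip_force: 0.0
```

send_rows:
  deltas:
    - [0, 0, 3, 0, 0, 0, 0]
    - [0, 0, 3, 0, 0, 0, 0]
    - [0, 0, 3, 0, 0, 0, 0]
    - [0, 0, 3, 0, 0, 0, 0]
    - [0, 0, 3, 0, 0, 0, 0]
    - [0, 0, 3, 0, 0, 0, 0]
    - [0, 0, 3, 0, 0, 0, 0]
    - [0, 0, 3, 0, 0, 0, 0]
    - [0, 0, 3, 0, 0, 0, 0]
    - [0, 0, 3, 0, 0, 0, 0]
    - [0, 0, 3, 0, 0, 0, 0]
    - [0, 0, 2, 0, 0, 0, 0]
    - [0, 0, 1, 0, 0, 0, 0]
    - [0, 0, 0, 0, 0, 0, 0]
    - [0, 0, 0, 0, 0, 0, 0]

```text
clock: 10.15
tool_pos: [0.4275, 0.4207, 0.2544]
eef_rot: [-0.086, 0.996, -0.001, -0.0]
force: [0.2, -0.1, -0.4]
width: -0.0
grip_force: 0.0
```

```bash
python3 st.py; python3 car.py t3.png
python3 - <<'E'
from h import *
a=cv2.imread('pics/t3.png')[110:270,200:400]
f=robot.grab_frame("scene"); b=f["color"][120:280,230:430,::-1]
cv2.imwrite('pics/fin.png',cv2.resize(np.vstack([np.hstack([a,b])]),None,fx=2,fy=2,interpolation=cv2.INTER_CUBIC))
g=cv2.imread('pics/t3.png',0); m=np.zeros_like(g); m[215:242,258:290]=(g[215:242,258:290]<80)
f=robot.grab_frame("top"); M=cv2.connectedComponentsWithStats(m); i=1+np.argmax(M[2][1:,4]); d=ray(f,M[3][i],.082)[:2]-[.5927,.0839]; print(M[2][i],np.hypot(*d),np.arctan2(d[1],d[0])%(2*np.pi))
E
```

```text
t 10.15 tcp [0.4275 0.4207 0.2544] F [ 0.2 -0.1 -0.4] w -0.0 r 0.3751 ang 2.0269 xang 3.3135245814358587 zax [-0.001 -0.002 -1.   ]
to 2.527 tool cm [ -3.12 -28.55  15.48]
to 3.312 tool cm [-3.000e-02 -3.597e+01  1.549e+01]
0.62 r 0.0683 ang 0.9156
0.56 r 0.0608 ang 0.1290
turn est 0.785 cost 16.4 median 49.4
[285 218   5  16  55] 0.10438773200197471 3.1392022300434643
```

View pics/fin.png

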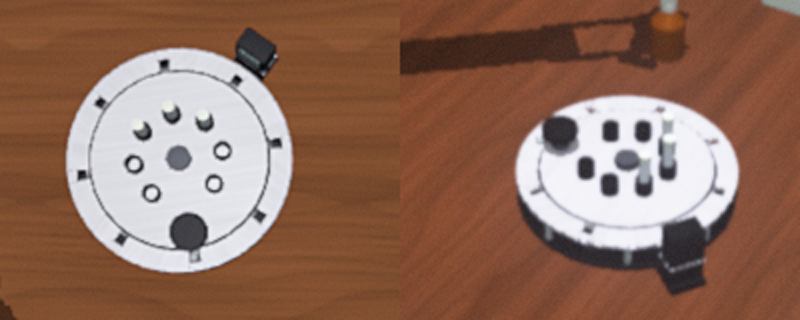

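The plunger stands up in the next hole (pin visible at (195,256)). The turn is 0.785, the three tubes are standing, and the hand is clear well above the bottle.

```bash
python3 -c "
from station import robot
print(robot.finish_job())"
```

```text
the job is handed in; nothing more can be done
None
```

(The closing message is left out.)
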